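# Put the stapler away in the roll-top desk tidy

### The job

Put the red stapler away in the white roll-top desk tidy: press the sprung pull bar in towards the slatted cover to free its catch, and with it pressed roll the cover all the way back. Lower the stapler gently into the empty front compartment so that it stands on its base and let go of it, then roll the cover fully shut again until the bar springs out and the catch holds. Leave the sticky notes and the white earbud case where they lie.

Things in the scene. Friction and masses are not known exactly. Their poses are not given: they have to be found in the camera images.
- tidy: white roll-top desk tidy, 310 deep, 260 wide (y), 210 high; does not move. Origin: on the desk at the middle of the foot of its front, 5 before the side panels' front edges; x to its back, y along its width, z up; at yaw 0 it faces the robot. Open front compartment: felt floor 24 high, x 23 to 165 (then a divider 30 above the felt), y -120 to 120. Front board's top: x 23, 104 high
- tidy_cover (a joint): roll angle, rad, of the brown slatted cover (outer radius 145) about an axis along the tidy's y at x 160, z 55: 0 shut, 1.4 fully open (a stop); its lower edge goes up and back, to the fixed rear hood that begins at x 215, 197 high. It stays where it is left; rolling takes about 2 to 5 N at the bar. Shut, it is held by a catch unless the bar is pressed in
- tidy_pull (a joint): how far the sprung pull bar is pressed in, straight towards the cover's axis, m: 0 out, 0.009 the stop; 3 N to start, about 6 N at 0.0065. Pressed 0.0045 or more it frees the catch; needed only over the first and last 0.1 rad of roll. Let go with the cover right down (under 0.01 rad), it springs out to 0 and the catch holds; shutting the cover by a push down on the bar also snaps it in
- pull_bar (a point): middle of the dark round pull bar, 12 thick, along the tidy's y, 95 clear between its two posts, 34 open gap behind it. Tidy frame: x = 160 - r cos a, z = 55 + r sin a, with r = 187 less the pressing in, a = 0.471 rad + tidy_cover (shut: x -7, z 140; open: x 215, z 234). It can turn in the grip: the hand may point down all the way
- stapler_center (a point): red and black stapler, 119 long along its own y, 34 wide in x, 45 high, about 160 g; this point is its centre, 22 above its base. Its upper arm is 32 wide from 22 to 45 above the base: grip it there, across x
- stapler: the same stapler; origin at the centre of its base, z up when it stands on its base
- sticky_notes: yellow pad of sticky notes, 76 x 76 x 10, origin under its centre; leave alone
- earbud_case: white earbud case, 47 x 64 x 23, origin under its centre; leave alone

How it is judged:
On the way, in this order (a step that is already met when the one before it is completed fails the run):
1. the cover is rolled back, open to at least 1.25 of its 1.4 rad (value of joint tidy_cover above 1.25 rad), for 0.2 s.
2. the stapler stands on its base on the floor of the front compartment and is let go (x of stapler_center in the frame of tidy between 0.024 and 0.164 m and y of stapler_center in the frame of tidy between -0.12 and 0.12 m and z of stapler_center in the frame of tidy below 0.052 m and angle between stapler's own z axis and vertical below 0.15 rad and contact force between the fingers and stapler below 0.05 N), for 0.2 s.
At the end, for the whole second after the job is handed in: The cover is shut (below 0.03 rad) with the pull bar sprung out (below 1.5 mm), so that the catch holds; the stapler stands on its base (within 0.15 rad of upright) at rest on the floor of the front compartment (value of joint tidy_cover below 0.03 rad and value of joint tidy_pull below 0.0015 m and x of stapler_center in the frame of tidy between 0.024 and 0.164 m and y of stapler_center in the frame of tidy between -0.12 and 0.12 m and z of stapler_center in the frame of tidy below 0.052 m and angle between stapler's own z axis and vertical below 0.15 rad and linear speed of stapler below 0.02 m/s); the robot touches nothing.
It fails at once if the stapler is dropped or thrown into the tidy (faster than 0.7 m/s below the rim) (linear speed of stapler above 0.7 m/s and height (world z) of stapler_center below 0.1 m and x of stapler_center in the frame of tidy between 0.024 and 0.164 m and y of stapler_center in the frame of tidy between -0.12 and 0.12 m).
It fails at once if the sticky notes are moved more than 30 mm (distance of sticky_notes from where it was at the start of the episode above 0.03 m).
It fails at once if the earbud case is moved more than 30 mm (distance of earbud_case from where it was at the start of the episode above 0.03 m).
It also fails if it takes over 72 s, if anything falls off the work surface, if the arm or the gripper's body presses on something with over 40 N, if the wrist force passes 120 N, or if a joint passes its speed limit or range.

### The arm

A 6-joint arm with a two-finger parallel gripper is mounted at the origin on a cart in front of the work surface, level with it; the furniture and walls round the work are solid. World frame = base frame: x ahead of the robot, y to its left, z up, the work surface at z = 0. Lengths are in m, angles in rad, forces in N, time in s.
With the tool pointing down it reaches from about 0.375 to 0.9 m from the base axis. Payload 3.1 kg.
Tool frame: the origin (TCP) lies at the very end of the fingers, on their centre line; the grasp point (between the pads) lies 19 mm behind it; z points along the fingers, y is the line along which they close (so a half turn about z gives the same grasp; the last joint's range is limited). The gripper opens to 85 mm and grips with 20 to 120 N. Pads are 22 mm wide; open, the fingers measure 114 mm over their backs; the gripper's body (76 mm by 85 mm) begins 54 mm behind the grasp point. The pads swing forward as they close: fully open they stand 13 mm farther back than shut.
Start: joints at [1.105, 0.527, 1.433, -0, 1.181, -0.178], TCP at [0.177, 0.599, 0.231] pointing down, gripper open.
Joint ranges: [-3.08, 3.08], [-0.75, 2.2], [0.22, 2.44], [-1.43, 4.57], [0, 2.65], [-2.85, 2.85]. Speed limits (rad/s): [2.79, 2.79, 3.14, 3.14, 3.14, 3.14].

### API

Orientations are given as a unit quaternion [w, x, y, z].
In Python, from station import manip, viewer gives the robot as it stands.
- The arm moves only by the tool apply_moves, never from a script. Its arguments are lists of equal length, an entry for each row: "claw": the opening, from -1 (shut) to 1 (fully open), so that 0 is half open; "delta_pos": the shift along the tool's x, y, z as a fraction of full scale, a list of three; "angular": the turn, a rotation vector about the tool's x, y, z as a fraction of full scale, a list of three. A call has exactly 8 rows; each row is the pose to reach, as a shift and turn from the pose commanded when the call began, along the tool's axes at that moment; what a row does not reach only later rows make up. Full scale, the value 1, is 0.8 m for a shift and pi/4 rad for a turn. A row lasts 1/8 s, in which the tool goes at most 62.5 mm and 10.7 degrees, less where a joint would pass 70% of its speed; a pose out of reach is approached as far as the arm can. A call with a number of a shift or a turn outside -1 to 1 is refused whole. A call with a gripper value outside its range is refused whole. The fingers move at their own pace and stop on an object; "squeeze" is the grip in N (left out, the last holds). Time passes only in rows, so rows that repeat a pose let the fingers close, or fill a call up. It gives the time, the measured TCP pose, the force, the opening and the grip force at its end, in the units of the state.
- manip.observe(): the state, without advancing time (a new reading comes with each control period).
- viewer.snapshot(name): name is "scene" or "top" or "wrist"; returns the picture (420x560x3 uint8, red, green, blue); there is no depth.
- viewer.camera_model(name): a dict with "fx", "fy", "cx", "cy" (pixels), "rvec" (rotation vector, rad) and "tvec" (3), from world to camera coordinates, as OpenCV has them; the wrist camera has in their place "hand_eye" (4x4, takes a point from camera to tool coordinates, whose origin is the TCP and whose axes are the flange's). Camera axes: x right, y down, z forward; pixel columns grow to the right and rows downward; lengths in m; the calibration is good to about 2 mm. A picture is of the moment at which its call begins: read the wrist's pose just before it. camera_model takes no time and is no camera call.
- manip.finish_job(): hands the job in; it is judged then, once.
The state is a dict: "time_s": time; "qpos": joint angles; "qd": joint speeds; "joint_efforts": joint torques, N m; "eef_pos": TCP position; "orientation": TCP orientation; "force": force on the tool from outside, world axes, zero at the start; "ft_torque": the same for the moment, N m; "gripper_width": opening from 0.0 (shut) to 1.0 (fully open); "grip_force": force on a finger pad.
Only numpy, scipy, OpenCV 4.12 (cv2) and the standard library are available. Lean on these libraries where they do the work, as an engineer would, in place of code of your own. Each camera call takes 0.05 s, during which the arm holds its last target. There are 200 camera calls.

## Working session

There is one attempt and no reset: what is moved stays moved. The work goes in short steps, Python scripts to look and compute and a tool call to move; the robot and the scene stay as the last step left them, time stands still between calls to the robot, and variables do not carry over. Pictures are saved under pics/ and viewed, at most 10 in all, crops included, and the job is handed in when it is done.

Besides the shell and the picture viewer there is one more tool, called after "Emit:" by a JSON object that holds its "fn" and its "kwargs". apply_moves: Moves the arm, as the interface text tells. Its arguments: {"type":"object","properties":{"claw":{"type":"array"},"delta_pos":{"type":"array"},"angular":{"type":"array"},"squeeze":{"type":"number"}},"required":["claw","delta_pos","angular"]}

```bash
mkdir -p pics; ls; python3 - <<'E'
from station import manip, viewer
import cv2
print(manip.observe())
for n in("scene","top"):
    cv2.imwrite(f"pics/{n}0.png",viewer.snapshot(n)[:,:,::-1]); print(viewer.camera_model(n))
print(viewer.camera_model("wrist"))
E
```

```text
pics
{'time_s': 0.0, 'qpos': array([ 1.10550909e+00,  5.28441204e-01,  1.43389804e+00, -6.77439400e-06,
        1.18137450e+00, -1.78476834e-01]), 'qd': array([ 0.00035734, -0.0011806 ,  0.00224424,  0.0012038 , -0.00044856,
        0.0001312 ]), 'joint_efforts': array([ 8.60961536e-04, -4.42347515e+01, -1.78026330e+01,  2.64051351e-06,
        8.49741278e-03, -6.13056613e-06]), 'eef_pos': array([0.17644691, 0.59884048, 0.23035029]), 'orientation': array([-3.32535288e-04,  1.42912829e-01,  9.89734711e-01, -1.00706988e-03]), 'force': array([-0.00113688,  0.46399936,  0.14616323]), 'ft_torque': array([0.0113682 , 0.0054358 , 0.03000291]), 'grip_force': 0.0, 'gripper_width': 0.9963833248685163}
{'fx': 406.175151572569, 'fy': 406.175151572569, 'cx': 271.27400069353723, 'cy': 206.80667131044487, 'rvec': array([ 1.92042124, -1.12065221,  0.63102139]), 'tvec': array([-0.35072161,  0.31495154,  0.6006337 ])}
{'fx': 422.08116335856175, 'fy': 422.08116335856175, 'cx': 273.89257362261253, 'cy': 204.12562002127086, 'rvec': array([ 2.15867818, -2.11062887,  0.18920385]), 'tvec': array([-0.10093565,  0.53225077,  1.04680101])}
{'fx': 376.5986174894453, 'fy': 376.5986174894453, 'cx': 276.6228437399399, 'cy': 210.35522095171416, 'hand_eye': array([[-1.13087987e-03, -9.59749295e-01, -2.80855857e-01,
         7.10542877e-02],
       [ 9.99999358e-01, -1.06602532e-03, -3.83691816e-04,
         6.48997227e-04],
       [ 6.88484959e-05, -2.80856111e-01,  9.59749884e-01,
        -1.43115599e-01],
       [ 0.00000000e+00,  0.00000000e+00,  0.00000000e+00,
         1.00000000e+00]])}
```

View pics/scene0.png

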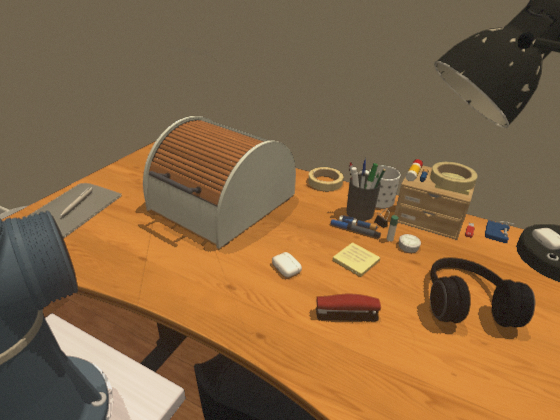

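View pics/top0.png

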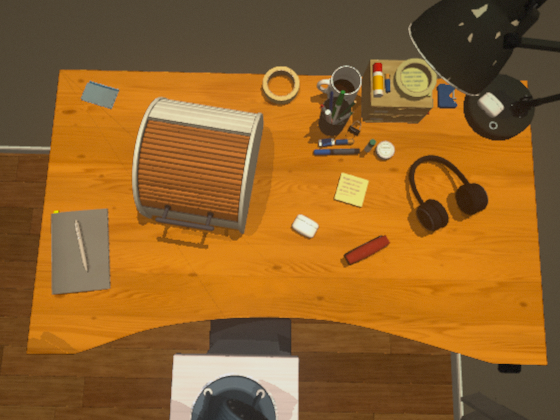

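The scene view shows the tidy at about (220,180) with its dark bar at (180,185). The stapler is at (348,307), the earbud case at (287,265) and the notes at (356,259). In the top view the bar is at (187,217) and the stapler at (366,250). Next I'll enlarge the crops to get precise points.

```bash
python3 - <<'E'
import cv2,numpy as np
s=cv2.imread("pics/scene0.png");t=cv2.imread("pics/top0.png")
a=cv2.resize(s[110:250,130:310],None,fx=4,fy=4,interpolation=cv2.INTER_CUBIC)
b=cv2.resize(t[90:260,120:280],None,fx=3.5,fy=3.5,interpolation=cv2.INTER_CUBIC)
cv2.imwrite("pics/sc.png",a);cv2.imwrite("pics/tc.png",b)
E
```

```text
(no output)
```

View pics/sc.png

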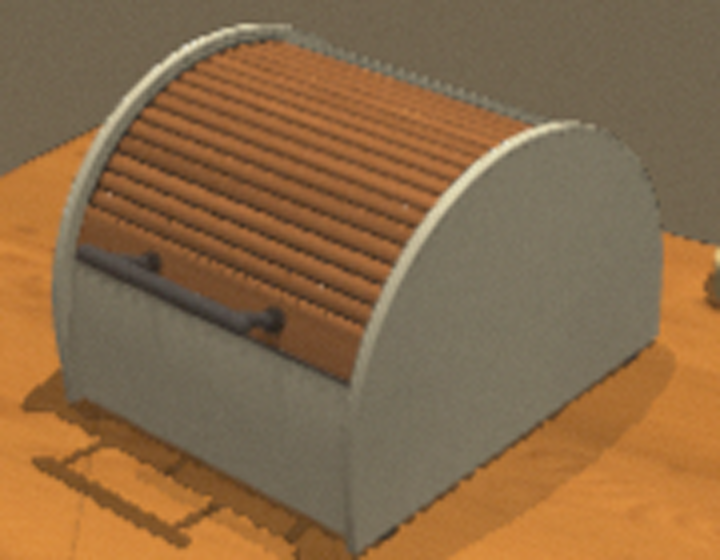

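View pics/tc.png

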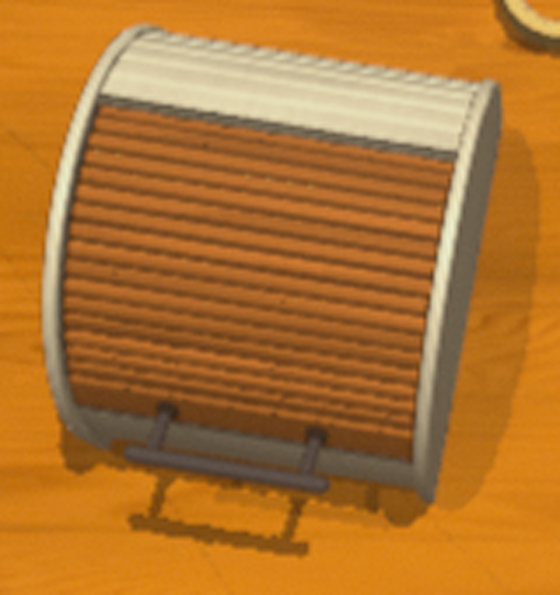

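The scene crop shows the bar ends at (82,252) and (245,327), and the tidy's foot corners at (70,400) and (352,550). In the top crop the bar ends are at (130,454) and (325,485). I'll now triangulate these points.

```bash
cat > h.py <<'E'
import cv2,numpy as np
from scipy.spatial.transform import Rotation as R
from station import manip, viewer
def ext(n):
    m=viewer.camera_model(n); K=np.array([[m['fx'],0,m['cx']],[0,m['fy'],m['cy']],[0,0,1]])
    if n=="wrist":
        o=manip.observe(); q=o['orientation']; T=np.eye(4); T[:3,:3]=R.from_quat(np.r_[q[1:],q[0]]).as_matrix(); T[:3,3]=o['eef_pos']
        C=T@m['hand_eye']; Rc=C[:3,:3].T; return K,Rc,-Rc@C[:3,3]
    return K,R.from_rotvec(m['rvec']).as_matrix(),np.array(m['tvec'])
def plane(e,px,z):
    K,Rc,t=e; c=-Rc.T@t; d=(Rc.T@np.linalg.inv(K)@np.c_[px,np.ones(len(px))].T).T
    return c+d*((z-c[2])/d[:,2])[:,None]
def tri(e1,p1,e2,p2):
    P=[e[0]@np.c_[e[1],e[2]] for e in(e1,e2)]
    X=cv2.triangulatePoints(P[0],P[1],np.array(p1,float).T,np.array(p2,float).T); return (X[:3]/X[3]).T
def proj(e,X): 
    x=(e[0]@(e[1]@np.array(X,float).T+e[2][:,None])); return (x[:2]/x[2]).T
E
python3 - <<'E'
from h import *
s=ext("scene");t=ext("top")
f=lambda p,o,k:(np.array(p)+.5)/k-.5+np.array(o)
ps=f([(82,252),(245,327)],(130,110),4); pt=f([(130,454),(325,485)],(120,90),3.5)
X=tri(s,ps,t,pt);print("bar ends",X,X.mean(0),np.linalg.norm(X[1]-X[0]),proj(s,X)-ps)
d=X[0]-X[1];print("yaw",np.arctan2(-d[0],d[1]))
print("bar ends plane z .14 top",plane(t,pt,.14),"scene",plane(s,ps,.14))
c=plane(s,f([(70,400),(352,550)],(130,110),4),0);d=c[0]-c[1];print("corners",c,np.linalg.norm(d),np.arctan2(-d[0],d[1]))
# stapler
for n,e in(("top",t),("scene",s)):
    im=cv2.imread(f"pics/{n}0.png"); hsv=cv2.cvtColor(im,cv2.COLOR_BGR2HSV).astype(int)
    m=((hsv[...,0]<6)|(hsv[...,0]>170))&(hsv[...,1]>120)&(hsv[...,2]>50)
    nn,l,st,ce=cv2.connectedComponentsWithStats(m.astype(np.uint8))
    for i in range(1,nn):
        if st[i,4]>200:
            ys,xs=np.where(l==i); W=plane(e,np.c_[xs,ys],.043)[:,:2]
            r=cv2.minAreaRect(W.astype(np.float32)*1000); print(n,st[i],r,cv2.boxPoints(r).round())
E
```

```text
bar ends [[0.47488528 0.18525601 0.141141  ]
 [0.4575936  0.05379904 0.13996286]] [0.46623944 0.11952752 0.14055193] 0.13259459596156042 [[ 0.36849657 -0.01186347]
 [ 0.0904353  -0.00520562]]
yaw -0.13078784593994108
bar ends plane z .14 top [[0.4755807  0.18499845 0.14      ]
 [0.45770584 0.05365426 0.14      ]] scene [[0.47589237 0.1875299  0.14      ]
 [0.45742931 0.0539119  0.14      ]]
corners [[ 5.02385888e-01  2.48579126e-01  1.11022302e-16]
 [ 4.67746099e-01 -7.22255850e-04  0.00000000e+00]] 0.25169643174901085 -0.13806346680649823
scene [317 295  63  14 623] ((416.1617126464844, -332.3549499511719), (32.422210693359375, 114.08314514160156), 29.950477600097656) [[ 374. -291.]
 [ 431. -390.]
 [ 459. -374.]
 [ 402. -275.]]
```

Emit:
{"fn": "apply_moves", "kwargs": {"claw": [0,0,0,-0.2,-0.3,-0.3,-0.3,-0.3], "delta_pos": [[-0.03,-0.03,-0.03],[-0.09,-0.08,-0.06],[-0.155,-0.14,-0.09],[-0.22,-0.2,-0.09],[-0.285,-0.26,-0.09],[-0.345,-0.315,-0.09],[-0.4,-0.365,-0.09],[-0.44,-0.4,-0.09]], "angular": [[0,0,0.06],[0,0,0.18],[0,0,0.32],[0,0,0.46],[0,0,0.6],[0,0,0.75],[0,0,0.88],[0,0,1]]}}

```text
time_s: 1.1
eef_pos: [0.418, 0.2013, 0.3032]
orientation: [-0.0, 0.512, 0.859, 0.0]
force: [0.3, -0.1, -0.3]
gripper_width: 0.353
grip_force: 0.0
```

```bash
cat >> h.py <<'E'
def plan(pts,th,tilt=None):
    "rows (fractions) from the measured pose to world points, tool down with tool x at world angle th"
    o=manip.observe(); q=o['orientation']; A=R.from_quat(np.r_[q[1:],q[0]])
    x=np.array([np.cos(th),np.sin(th),0]); z=np.array([0,0,-1.]); B=R.from_matrix(np.c_[x,np.cross(z,x),z])
    rv=(A.inv()*B).as_rotvec()/(np.pi/4)
    print('t',round(o['time_s'],2),'pos',o['eef_pos'].round(4),'w',round(o['gripper_width'],3),'F',o['force'].round(1),'turn',rv.round(3))
    for p in np.atleast_2d(pts): print((A.inv().apply(np.array(p)-o['eef_pos'])/.8).round(4).tolist())
E
python3 - <<'E'
from h import *
plan([.46,.12,.30],np.pi/2-.135)
t=ext("top")
im=cv2.imread("pics/top0.png"); hsv=cv2.cvtColor(im,cv2.COLOR_BGR2HSV).astype(int)[225:275,330:400]
m=((hsv[...,0]<6)|(hsv[...,0]>170))&(hsv[...,1]>120)&(hsv[...,2]>40)
ys,xs=np.where(m); W=plane(t,np.c_[xs+330,ys+225],.043)[:,:2]
r=cv2.minAreaRect(W.astype(np.float32)*1000); print(len(xs),r,cv2.boxPoints(r).round())
E
```

```text
t 1.1 pos [0.418  0.2013 0.3032] w 0.353 F [ 0.3 -0.1 -0.3] turn [-0.    -0.     0.803]
[-0.1144, -0.0022, 0.004]
15 ((423.1437683105469, -327.9676513671875), (14.498943328857422, 98.85050201416016), 29.96257972717285) [[ 392. -289.]
 [ 442. -374.]
 [ 454. -367.]
 [ 405. -282.]]
```

Emit:
{"fn": "apply_moves", "kwargs": {"claw": [-0.3,-0.3,-0.3,-0.3,-0.3,-0.3,-0.3,-0.3], "delta_pos": [[-0.01,0,0],[-0.03,0,0],[-0.06,0,0.002],[-0.09,-0.002,0.004],[-0.107,-0.002,0.004],[-0.114,-0.002,0.004],[-0.114,-0.002,0.004],[-0.114,-0.002,0.004]], "angular": [[0,0,0.08],[0,0,0.22],[0,0,0.4],[0,0,0.57],[0,0,0.72],[0,0,0.803],[0,0,0.803],[0,0,0.803]]}}

```text
time_s: 2.1
eef_pos: [0.4594, 0.1225, 0.2999]
orientation: [-0.0, 0.752, 0.659, -0.0]
force: [-0.8, -0.9, -0.4]
gripper_width: 0.352
grip_force: 0.0
```

```bash
python3 - <<'E'
from h import *
e=ext("wrist"); cv2.imwrite("pics/w1.png",viewer.snapshot("wrist")[:,:,::-1])
plan([.46,.12,.30],np.pi/2-.135)
print(proj(e,[[.475,.185,.14],[.4576,.054,.14]]))
E
```

```text
t 2.15 pos [0.4594 0.1226 0.3   ] w 0.352 F [-0.4  0.5  0.1] turn [-0.001 -0.     0.005]
[-0.0031, 0.0012, -0.0]
[[285.70781517 110.74476335]
 [284.69915393 266.59739477]]
```

View pics/w1.png

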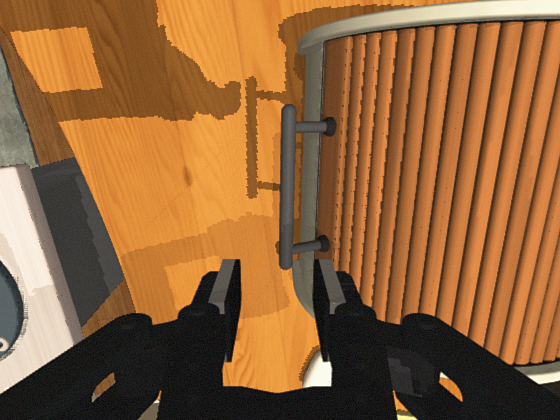

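The wrist view shows the bar nearly vertical, running from (289,105) to (285,268), just forward of the fingers. The posts are at (328,127) and (322,244).

```bash
python3 - <<'E'
from h import *
e=ext("wrist"); im=cv2.imread("pics/w1.png"); hsv=cv2.cvtColor(im,cv2.COLOR_BGR2HSV).astype(int)
px=[]
for r in range(140,232,4):
    row=np.where((hsv[r,270:310,1]<70)&(hsv[r,270:310,2]<110))[0]+270
    row=row[row<300]
    if len(row): px.append((row.mean(),r))
W=plane(e,np.array(px),.14); print(px[0],px[-1])
v=cv2.fitLine(W[:,:2].astype(np.float32),cv2.DIST_HUBER,0,.001,.001).ravel(); yaw=np.arctan2(-v[0]*np.sign(v[1]),abs(v[1]))
E=plane(e,np.array([(289,104.),(285.5,268.)]),.14); m=E.mean(0); print("ends",E,"yaw",yaw)
P=plane(e,np.array([(328,127.),(323,244.)]),.121); print("posts",P)
X=np.array([np.cos(yaw),np.sin(yaw),0]);Y=np.array([-X[1],X[0],0])
k=(W.mean(0)-m)@X; m=m+k*X; O=m+.007*X; O[2]=0; print("mid",m,"origin",O)
w=lambda x,y,z:O+x*X+y*Y+[0,0,z]
def bar(r,c): a=.471+c; return w(.16-r*np.cos(a),0,.055+r*np.sin(a))
print(X,Y)
th=np.pi/2+yaw
off=[0,0,-.017]
plan([bar(.187,0)+[0,0,.06],bar(.187,0)+off],th)
E
```

```text
(np.float64(288.0), 140) (np.float64(286.0), 228)
ends [[0.478213   0.18975205 0.14      ]
 [0.45817926 0.05261659 0.14      ]] yaw -0.14384301
posts [[0.50884832 0.16680671 0.121     ]
 [0.49449404 0.06302369 0.121     ]]
mid [0.46793003 0.12122286 0.14      ] origin [0.47485774 0.12021943 0.        ]
[ 0.98967242 -0.14334749  0.        ] [0.14334749 0.98967242 0.        ]
t 2.15 pos [0.4594 0.1226 0.3   ] w 0.352 F [-0.4  0.5  0.1] turn [-0.001 -0.     0.016]
[-0.0003, 0.0113, 0.1251]
[-0.0003, 0.0114, 0.2214]
```

Emit:
{"fn": "apply_moves", "kwargs": {"claw": [-0.3,-0.3,-0.3,-0.3,-0.3,-0.3,-0.3,-0.3], "delta_pos": [[0,0.004,0.02],[0,0.008,0.05],[0,0.011,0.09],[0,0.011,0.13],[0,0.011,0.17],[0,0.011,0.2],[0,0.011,0.221],[0,0.011,0.221]], "angular": [[0,0,0.005],[0,0,0.01],[0,0,0.013],[0,0,0.013],[0,0,0.013],[0,0,0.013],[0,0,0.013],[0,0,0.013]]}}

```text
time_s: 3.15
eef_pos: [0.4675, 0.1214, 0.1223]
orientation: [-0.001, 0.755, 0.655, -0.001]
force: [-1.1, 0.4, 0.3]
gripper_width: 0.348
grip_force: 0.0
```

Emit:
{"fn": "apply_moves", "kwargs": {"claw": [-0.6,-0.8,-0.9,-1,-1,-1,-1,-1], "delta_pos": [[0,0,0],[0,0,0],[0,0,0],[0,0,0],[0,0,0],[0,0,0],[0,0,0],[0,0,0]], "angular": [[0,0,0],[0,0,0],[0,0,0],[0,0,0],[0,0,0],[0,0,0],[0,0,0],[0,0,0]], "squeeze": 40}}

```text
time_s: 4.15
eef_pos: [0.4688, 0.1213, 0.1234]
orientation: [0.0, 0.756, 0.655, 0.0]
force: [-1.8, 3.8, 3.7]
gripper_width: 0.123
grip_force: 39.1
```

```bash
cat >> h.py <<'E'
yaw=-.141; O=np.array([.4748,.1202,0])
X=np.array([np.cos(yaw),np.sin(yaw),0]);Y=np.array([-X[1],X[0],0])
w=lambda x,y,z:O+x*X+y*Y+[0,0,z]
def bar(r,c): a=.471+c; return w(.16-r*np.cos(a),0,.055+r*np.sin(a))
E
python3 - <<'E'
from h import *
o=manip.observe(); print(o['grip_force'],((o['eef_pos']-O)@X).round(4),((o['eef_pos']-O)@Y).round(4))
off=[0,0,-.017]; b0=bar(.187,0)
p=o['eef_pos']
pts=[p+bar(.18,0)-b0]+[p+bar(.18,c)-b0 for c in(.02,.05,.1,.16,.23,.3,.37)]
plan(pts,np.pi/2+yaw)
cv2.imwrite("pics/w2.png",viewer.snapshot("wrist")[:,:,::-1])
E
```

```text
39.093310832977295 -0.0061 0.0002
t 4.15 pos [0.4688 0.1213 0.1234] w 0.123 F [-1.8  3.8  3.7] turn [ 0.001 -0.    -0.002]
[0.0, 0.0078, 0.004]
[0.0, 0.0099, -0.0]
[0.0, 0.0132, -0.0059]
[0.0, 0.019, -0.0155]
[0.0, 0.0266, -0.0266]
[0.0001, 0.0364, -0.039]
[0.0001, 0.047, -0.0507]
[0.0001, 0.0583, -0.0616]
```

View pics/w2.png

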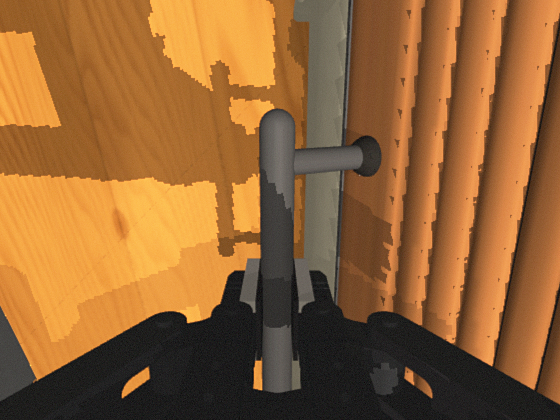

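The bar sits at column 277 between the closed pads, firmly gripped at 39 N. Next I'll press it in and start the roll.

Emit:
{"fn": "apply_moves", "kwargs": {"claw": [-1,-1,-1,-1,-1,-1,-1,-1], "delta_pos": [[0,0.004,0.002],[0,0.0085,0.0045],[0,0.0085,0.0045],[0,0.0085,0.0045],[0,0.0103,0.0005],[0,0.0135,-0.0055],[0,0.019,-0.015],[0,0.0266,-0.0266]], "angular": [[0,0,0],[0,0,0],[0,0,0],[0,0,0],[0,0,0],[0,0,0],[0,0,0],[0,0,0]]}}

```text
time_s: 5.2
eef_pos: [0.4844, 0.1189, 0.1428]
orientation: [-0.005, 0.756, 0.655, -0.004]
force: [-6.6, 5.3, -0.7]
gripper_width: 0.121
grip_force: 39.0
```

```bash
cat >> h.py <<'E'
def st(dz=.0166):
    o=manip.observe(); p=o['eef_pos']-O; x,y,z=p@X,p@Y,p[2]+dz
    print('tidy xyz of bar',round(x,4),round(y,4),round(z,4),'r',round(np.hypot(.16-x,z-.055),4),'cover',round(np.arctan2(z-.055,.16-x)-.471,3),'F',o['force'].round(1),'grip',round(o['grip_force'],1),round(o['gripper_width'],3),'t',o['time_s'])
E
python3 - <<'E'
from h import *
st(); p=manip.observe()['eef_pos']; 
th=np.pi/2+yaw
plan([bar(.182,c)-[0,0,.0166] for c in(.18,.26,.34,.42,.5,.58,.66,.74,.8)],th)
E
```

```text
tidy xyz of bar 0.0097 0.0001 0.1594 r 0.183 cover 0.136 F [-6.6  5.3 -0.7] grip 39.0 0.121 t 5.2
t 5.2 pos [0.4844 0.1189 0.1428] w 0.121 F [-6.6  5.3 -0.7] turn [-0.016  0.001 -0.002]
[-0.0001, 0.0068, -0.0074]
[-0.0001, 0.0183, -0.0216]
[-0.0001, 0.0308, -0.0348]
[-0.0001, 0.0443, -0.047]
[-0.0, 0.0588, -0.058]
[-0.0, 0.0741, -0.0679]
[0.0, 0.0901, -0.0765]
[0.0, 0.1068, -0.0838]
[0.0001, 0.1196, -0.0884]
```

Emit:
{"fn": "apply_moves", "kwargs": {"claw": [-1,-1,-1,-1,-1,-1,-1,-1], "delta_pos": [[0,0.007,-0.0075],[0,0.0183,-0.0216],[0,0.0308,-0.0348],[0,0.0443,-0.047],[0,0.0588,-0.058],[0,0.0741,-0.0679],[0,0.0901,-0.0765],[0,0.1068,-0.0838]], "angular": [[0,0,0],[0,0,0],[0,0,0],[0,0,0],[0,0,0],[0,0,0],[0,0,0],[0,0,0]]}}

```text
time_s: 6.2
eef_pos: [0.5717, 0.1064, 0.2111]
orientation: [-0.003, 0.756, 0.655, -0.002]
force: [-4.2, 3.0, 5.1]
gripper_width: 0.12
grip_force: 39.0
```

```bash
python3 - <<'E'
from h import *
st()
plan([bar(.185,c)-[0,0,.0166] for c in(.8,.88,.96,1.04,1.12,1.2,1.28,1.36,1.4)],np.pi/2+yaw)
E
```

```text
tidy xyz of bar 0.0979 -0.0001 0.2277 r 0.1835 cover 0.755 F [-4.2  3.   5.1] grip 39.0 0.12 t 6.2
t 6.2 pos [0.5717 0.1064 0.2111] w 0.12 F [-4.2  3.   5.1] turn [-0.009  0.    -0.002]
[0.0001, 0.0093, -0.0052]
[0.0001, 0.0271, -0.01]
[0.0002, 0.0453, -0.0135]
[0.0002, 0.0637, -0.0154]
[0.0002, 0.0822, -0.0159]
[0.0002, 0.1006, -0.015]
[0.0003, 0.119, -0.0125]
[0.0003, 0.137, -0.0086]
[0.0003, 0.146, -0.0061]
```

Emit:
{"fn": "apply_moves", "kwargs": {"claw": [-1,-1,-1,-1,-1,-1,-1,-1], "delta_pos": [[0,0.014,-0.0065],[0,0.036,-0.0118],[0,0.059,-0.015],[0,0.082,-0.0159],[0,0.105,-0.0148],[0,0.124,-0.0115],[0,0.14,-0.008],[0,0.145,-0.0063]], "angular": [[0,0,0],[0,0,0],[0,0,0],[0,0,0],[0,0,0],[0,0,0],[0,0,0],[0,0,0]]}}

```text
time_s: 7.2
eef_pos: [0.6858, 0.0898, 0.2158]
orientation: [-0.004, 0.756, 0.655, -0.004]
force: [-13.0, 3.4, 10.0]
gripper_width: 0.121
grip_force: 41.5
```

```bash
python3 - <<'E'
from h import *
st()
plan([bar(.187,1.4)-[0,0,.0166]],np.pi/2+yaw)
E
```

```text
tidy xyz of bar 0.2132 -0.0005 0.2324 r 0.1852 cover 1.391 F [-13.    3.4  10. ] grip 41.5 0.121 t 7.2
t 7.2 pos [0.6858 0.0898 0.2158] w 0.121 F [-13.    3.4  10. ] turn [-0.013  0.001 -0.002]
[0.0006, 0.0026, -0.0015]
```

Emit:
{"fn": "apply_moves", "kwargs": {"claw": [-0.6,-0.3,-0.3,-0.3,-0.3,-0.3,-0.3,-0.3], "delta_pos": [[0,0,0],[0,0,0],[0,0,0],[0,0,0],[0,0,-0.02],[0,0,-0.06],[0,0,-0.1],[0,0,-0.13]], "angular": [[0,0,0],[0,0,0],[0,0,0],[0,0,0],[0,0,0],[0,0,0],[0,0,0],[0,0,0]]}}

```text
time_s: 8.2
eef_pos: [0.6896, 0.0895, 0.324]
orientation: [0.001, 0.756, 0.655, 0.001]
force: [0.2, -0.7, 0.6]
gripper_width: 0.349
grip_force: 0.0
```

```bash
python3 - <<'E'
from h import *
plan([[.42,-.33,.24]],np.deg2rad(120))
# cover check: bar in scene
im=viewer.snapshot("scene"); cv2.imwrite("pics/s2.png",im[:,:,::-1])
E
```

```text
t 8.2 pos [0.6896 0.0895 0.324 ] w 0.349 F [ 0.2 -0.7  0.6] turn [ 0.005  0.001 -0.848]
[-0.5669, -0.2597, 0.1038]
```

View pics/s2.png

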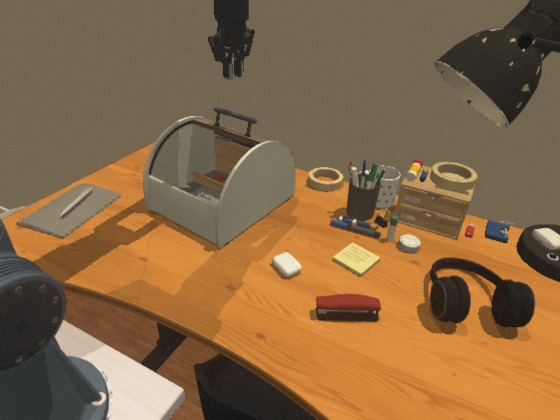

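The cover is open, with the bar at the top at (235,120). Next I'll go to the stapler.

Emit:
{"fn": "apply_moves", "kwargs": {"claw": [-0.3,-0.3,0,0.5,1,1,1,1], "delta_pos": [[-0.04,-0.018,0],[-0.105,-0.048,0],[-0.175,-0.08,0],[-0.245,-0.112,0.02],[-0.315,-0.144,0.04],[-0.385,-0.176,0.06],[-0.455,-0.208,0.08],[-0.515,-0.236,0.1]], "angular": [[0,0,-0.05],[0,0,-0.15],[0,0,-0.28],[0,0,-0.41],[0,0,-0.54],[0,0,-0.67],[0,0,-0.78],[0,0,-0.848]]}}

```text
time_s: 9.25
eef_pos: [0.4427, -0.2934, 0.2411]
orientation: [0.001, 0.499, 0.867, -0.0]
force: [0.9, -1.0, -0.2]
gripper_width: 1.001
grip_force: 0.0
```

Emit:
{"fn": "apply_moves", "kwargs": {"claw": [1,1,1,1,1,1,1,1], "delta_pos": [[-0.02,-0.03,0],[-0.03,-0.05,0],[-0.0263,-0.05,0],[-0.0263,-0.05,0],[-0.0263,-0.05,0],[-0.0263,-0.05,0],[-0.0263,-0.05,0],[-0.0263,-0.05,0]], "angular": [[0,0,0],[0,0,0],[0,0,0],[0,0,0],[0,0,0],[0,0,0],[0,0,0],[0,0,0]]}}

```text
time_s: 10.25
eef_pos: [0.4196, -0.3296, 0.2407]
orientation: [0.0, 0.5, 0.866, 0.0]
force: [0.5, 0.7, -0.0]
gripper_width: 0.998
grip_force: 0.0
```

```bash
python3 - <<'E'
from h import *
e=ext("wrist"); im=viewer.snapshot("wrist")[:,:,::-1]; cv2.imwrite("pics/w3.png",im)
plan([[.42,-.33,.24]],np.deg2rad(120))
hsv=cv2.cvtColor(im,cv2.COLOR_BGR2HSV).astype(int)
m=((hsv[...,0]<5)|(hsv[...,0]>168))&(hsv[...,1]>120)&(hsv[...,2]>40)
m=cv2.morphologyEx(m.astype(np.uint8),cv2.MORPH_OPEN,np.ones((3,3)))
nn,l,s,ce=cv2.connectedComponentsWithStats(m)
for i in range(1,nn):
    if s[i,4]>300:
        ys,xs=np.where(l==i); W=plane(e,np.c_[xs,ys],.045)[:,:2]
        r=cv2.minAreaRect(W.astype(np.float32)*1000); print(s[i],r,cv2.boxPoints(r).round().tolist())
E
```

```text
t 10.3 pos [ 0.4196 -0.3297  0.2407] w 0.998 F [ 0.4  0.3 -1. ] turn [-0. -0.  0.]
[-0.0006, 0.0003, 0.0008]
[ 264  120   34  122 3514] ((424.0284118652344, -328.947265625), (30.262760162353516, 113.30453491210938), 29.421234130859375) [[383.0, -287.0], [439.0, -386.0], [465.0, -371.0], [409.0, -272.0]]
```

View pics/w3.png

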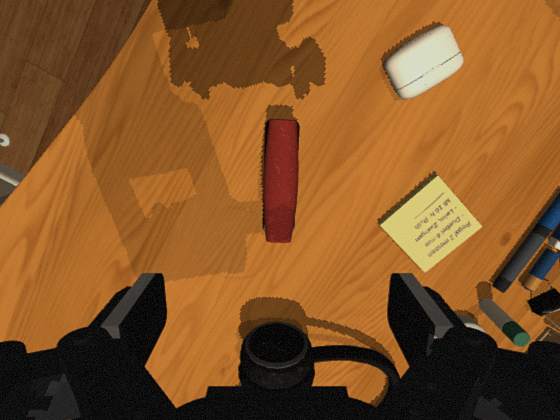

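The stapler is centred at (281,181), well aligned with the tool. Next I'll descend and grip it.

Emit:
{"fn": "apply_moves", "kwargs": {"claw": [1,1,1,1,1,1,1,1], "delta_pos": [[0,0.002,0.02],[-0.001,0.005,0.06],[-0.002,0.005,0.11],[-0.002,0.005,0.16],[-0.002,0.005,0.21],[-0.002,0.005,0.25],[-0.002,0.005,0.275],[-0.002,0.005,0.288]], "angular": [[0,0,0.005],[0,0,0.013],[0,0,0.013],[0,0,0.013],[0,0,0.013],[0,0,0.013],[0,0,0.013],[0,0,0.013]]}}

```text
time_s: 11.3
eef_pos: [0.4235, -0.329, 0.0091]
orientation: [-0.001, 0.504, 0.863, 0.0]
force: [1.2, 0.5, 0.5]
gripper_width: 1.006
grip_force: 0.0
```

Emit:
{"fn": "apply_moves", "kwargs": {"claw": [0.5,0,-0.3,-0.5,-0.7,-0.7,-0.7,-0.7], "delta_pos": [[0,0,0],[0,0,0],[0,0,0],[0,0,0],[0,0,0],[0,0,0],[0,0,0],[0,0,0]], "angular": [[0,0,0],[0,0,0],[0,0,0],[0,0,0],[0,0,0],[0,0,0],[0,0,0],[0,0,0]], "squeeze": 35}}

```text
time_s: 12.3
eef_pos: [0.4242, -0.3297, 0.0114]
orientation: [0.001, 0.504, 0.863, -0.0]
force: [-0.7, -0.0, 6.2]
gripper_width: 0.371
grip_force: 34.7
```

Emit:
{"fn": "apply_moves", "kwargs": {"claw": [-0.7,-0.7,-0.7,-0.7,-0.7,-0.7,-0.7,-0.7], "delta_pos": [[0,0,-0.01],[0,0,-0.04],[0,0,-0.09],[0,0,-0.15],[0,0,-0.21],[0,0,-0.27],[0,0,-0.31],[0,0,-0.33]], "angular": [[0,0,0],[0,0,0],[0,0,0],[0,0,0],[0,0,0],[0,0,0],[0,0,0],[0,0,0]]}}

```text
time_s: 13.3
eef_pos: [0.4238, -0.3291, 0.2766]
orientation: [0.001, 0.504, 0.864, -0.001]
force: [-0.3, 0.2, -2.5]
gripper_width: 0.367
grip_force: 35.0
```

```bash
python3 - <<'E'
from h import *
o=manip.observe(); print(o['grip_force'])
plan([w(.092,-.02,.275)],np.pi/2+yaw); cv2.imwrite("pics/w4.png",viewer.snapshot("wrist")[:,:,::-1])
E
```

```text
35.04414844326675
t 13.3 pos [ 0.4238 -0.3291  0.2766] w 0.367 F [-0.3  0.2 -2.5] turn [0.002 0.003 0.834]
[0.3679, 0.4075, 0.0011]
```

View pics/w4.png

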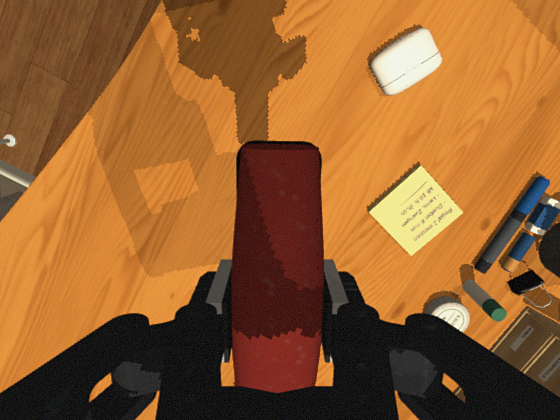

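The stapler is held straight and level between the pads. Next I'll carry it over.

Emit:
{"fn": "apply_moves", "kwargs": {"claw": [-0.7,-0.7,-0.7,-0.7,-0.7,-0.7,-0.7,-0.7], "delta_pos": [[0.015,0.017,0],[0.05,0.055,0],[0.1,0.11,0],[0.15,0.165,0],[0.2,0.22,0],[0.25,0.275,0],[0.3,0.33,0],[0.335,0.37,0]], "angular": [[0,0,0.04],[0,0,0.14],[0,0,0.27],[0,0,0.4],[0,0,0.53],[0,0,0.66],[0,0,0.77],[0,0,0.834]]}}

```text
time_s: 14.35
eef_pos: [0.5493, 0.0524, 0.2734]
orientation: [-0.001, 0.755, 0.655, -0.001]
force: [0.4, -0.8, -1.6]
gripper_width: 0.372
grip_force: 35.1
```

```bash
python3 - <<'E'
from h import *
plan([w(.092,-.02,.275),w(.092,-.02,.12),w(.092,-.02,.037)],np.pi/2+yaw)
E
```

```text
t 14.35 pos [0.5493 0.0524 0.2734] w 0.372 F [ 0.4 -0.8 -1.6] turn [-0.002 -0.    -0.001]
[0.0458, 0.0109, -0.002]
[0.0458, 0.0112, 0.1917]
[0.0457, 0.0114, 0.2955]
```

Emit:
{"fn": "apply_moves", "kwargs": {"claw": [-0.7,-0.7,-0.7,-0.7,-0.7,-0.7,-0.7,-0.7], "delta_pos": [[0.025,0.006,0],[0.043,0.011,0.005],[0.0457,0.011,0.03],[0.0457,0.011,0.07],[0.0457,0.011,0.11],[0.0457,0.011,0.15],[0.0457,0.011,0.18],[0.0457,0.011,0.2]], "angular": [[0,0,0],[0,0,0],[0,0,0],[0,0,0],[0,0,0],[0,0,0],[0,0,0],[0,0,0]]}}

```text
time_s: 15.35
eef_pos: [0.5631, 0.0836, 0.1127]
orientation: [-0.001, 0.756, 0.655, -0.001]
force: [-0.5, 0.4, -1.8]
gripper_width: 0.366
grip_force: 35.1
```

```bash
python3 - <<'E'
from h import *
plan([w(.092,-.02,.037)],np.pi/2+yaw); st(0)
cv2.imwrite("pics/s3.png",cv2.resize(np.hstack([viewer.snapshot("scene")[60:300,100:400],viewer.snapshot("wrist")[::1,:][90:330,100:460]])[:,:,::-1],None,fx=1.2,fy=1.2))
E
```

```text
t 15.35 pos [0.5631 0.0836 0.1127] w 0.366 F [-0.5  0.4 -1.8] turn [-0.003  0.001 -0.002]
[0.0049, -0.0005, 0.0946]
tidy xyz of bar 0.0926 -0.0239 0.1127 r 0.0887 cover 0.237 F [-0.5  0.4 -1.8] grip 35.1 0.366 t 15.35
```

View pics/s3.png

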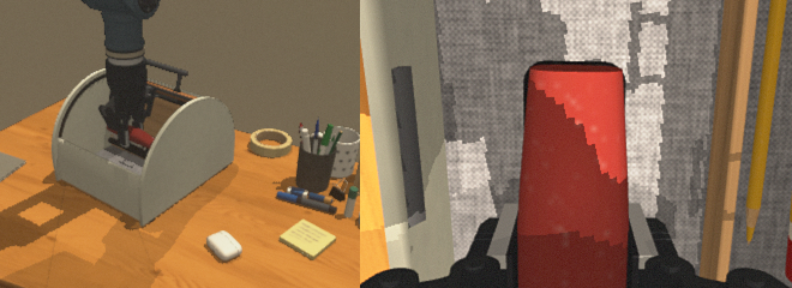

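The stapler is over the felt, clear of the front board on the left and the divider on the right. Next I'll lower it slowly.

Emit:
{"fn": "apply_moves", "kwargs": {"claw": [-0.7,-0.7,-0.7,-0.7,-0.7,-0.7,-0.7,-0.7], "delta_pos": [[0,0,0.01],[0,0,0.028],[0,0,0.046],[0,0,0.062],[0,0,0.075],[0,0,0.085],[0,0,0.091],[0,0,0.0945]], "angular": [[0,0,0],[0,0,0],[0,0,0],[0,0,0],[0,0,0],[0,0,0],[0,0,0],[0,0,0]]}}

```text
time_s: 16.45
eef_pos: [0.5639, 0.0847, 0.0385]
orientation: [0.0, 0.755, 0.655, 0.0]
force: [0.4, -0.4, -1.8]
gripper_width: 0.371
grip_force: 35.1
```

Emit:
{"fn": "apply_moves", "kwargs": {"claw": [-0.7,-0.7,-0.7,-0.7,-0.7,-0.7,-0.7,-0.7], "delta_pos": [[0,0,0.001],[0,0,0.002],[0,0,0.002],[0,0,0.002],[0,0,0.002],[0,0,0.002],[0,0,0.002],[0,0,0.002]], "angular": [[0,0,0],[0,0,0],[0,0,0],[0,0,0],[0,0,0],[0,0,0],[0,0,0],[0,0,0]]}}

```text
time_s: 17.45
eef_pos: [0.5638, 0.0847, 0.0371]
orientation: [-0.0, 0.755, 0.655, -0.0]
force: [-0.8, 0.4, -3.0]
gripper_width: 0.369
grip_force: 35.1
```

Emit:
{"fn": "apply_moves", "kwargs": {"claw": [-0.7,-0.7,-0.7,-0.7,-0.7,-0.7,-0.7,-0.7], "delta_pos": [[0,0,0.0005],[0,0,0.001],[0,0,0.0015],[0,0,0.002],[0,0,0.0025],[0,0,0.003],[0,0,0.003],[0,0,0.003]], "angular": [[0,0,0],[0,0,0],[0,0,0],[0,0,0],[0,0,0],[0,0,0],[0,0,0],[0,0,0]]}}

```text
time_s: 18.45
eef_pos: [0.5637, 0.0847, 0.0354]
orientation: [0.0, 0.755, 0.655, 0.0]
force: [-2.6, 0.3, 5.4]
gripper_width: 0.374
grip_force: 35.8
```

Contact is felt. Next I'll release the stapler and go up.

Emit:
{"fn": "apply_moves", "kwargs": {"claw": [-0.2,0,0.2,0.3,0.3,0.3,0.3,0.3], "delta_pos": [[0,0,0],[0,0,0],[0,0,0],[0,0,0],[0,0,-0.005],[0,0,-0.02],[0,0,-0.04],[0,0,-0.07]], "angular": [[0,0,0],[0,0,0],[0,0,0],[0,0,0],[0,0,0],[0,0,0],[0,0,0],[0,0,0]]}}

```text
time_s: 19.45
eef_pos: [0.5631, 0.0847, 0.0917]
orientation: [-0.0, 0.755, 0.655, -0.0]
force: [-0.3, 0.7, 0.9]
gripper_width: 0.648
grip_force: 0.0
```

Emit:
{"fn": "apply_moves", "kwargs": {"claw": [0.3,0.3,0.3,0.2,0,-0.3,-0.3,-0.3], "delta_pos": [[0,0,-0.03],[0,0,-0.08],[0,0,-0.13],[0,0,-0.18],[0,0,-0.22],[0,0,-0.24],[0,0,-0.25],[0,0,-0.25]], "angular": [[0,0,0],[0,0,0],[0,0,0],[0,0,0],[0,0,0],[0,0,0],[0,0,0],[0,0,0]]}}

```text
time_s: 20.45
eef_pos: [0.5634, 0.0847, 0.2904]
orientation: [-0.0, 0.755, 0.655, -0.0]
force: [0.1, 0.1, -0.4]
gripper_width: 0.351
grip_force: 0.0
```

```bash
python3 - <<'E'
from h import *
cv2.imwrite("pics/w5.png",viewer.snapshot("wrist")[:,:,::-1])
b=bar(.187,1.4); plan([b+[0,0,.06],b+[0,0,-.0166]],np.pi/2+yaw)
E
```

```text
t 20.5 pos [0.5631 0.0847 0.2897] w 0.351 F [ 0.1 -0.2 -0.8] turn [-0.003  0.    -0.001]
[0.0285, 0.1536, -0.0052]
[0.0285, 0.1538, 0.0905]
```

View pics/w5.png

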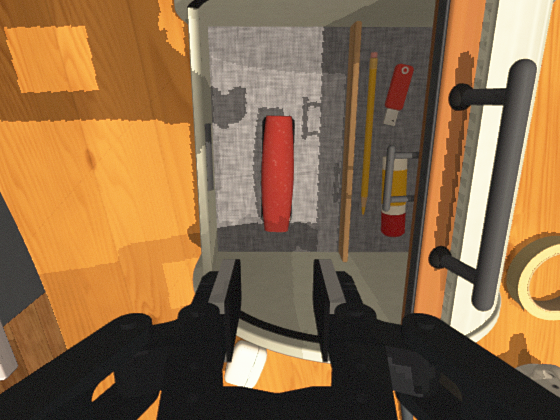

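The stapler stands in the front compartment at (278,174), released, and the open bar is at (505,190). Next I'll regrip the bar.

Emit:
{"fn": "apply_moves", "kwargs": {"claw": [-0.3,-0.3,-0.3,-0.3,-0.3,-0.3,-0.3,-0.3], "delta_pos": [[0.006,0.03,-0.005],[0.015,0.08,-0.005],[0.023,0.125,-0.005],[0.028,0.15,-0.005],[0.0285,0.154,0],[0.0285,0.154,0.01],[0.0285,0.154,0.03],[0.0285,0.154,0.05]], "angular": [[0,0,0],[0,0,0],[0,0,0],[0,0,0],[0,0,0],[0,0,0],[0,0,0],[0,0,0]]}}

```text
time_s: 21.5
eef_pos: [0.6879, 0.09, 0.2493]
orientation: [-0.001, 0.755, 0.655, -0.001]
force: [0.4, 0.4, 0.7]
gripper_width: 0.35
grip_force: 0.0
```

Emit:
{"fn": "apply_moves", "kwargs": {"claw": [-0.3,-0.3,-0.3,-0.6,-0.8,-1,-1,-1], "delta_pos": [[0,0,0.015],[0,0,0.03],[0,0,0.0405],[0,0,0.0405],[0,0,0.0405],[0,0,0.0405],[0,0,0.0405],[0,0,0.0405]], "angular": [[0,0,0],[0,0,0],[0,0,0],[0,0,0],[0,0,0],[0,0,0],[0,0,0],[0,0,0]], "squeeze": 40}}

```text
time_s: 22.5
eef_pos: [0.6873, 0.0901, 0.2178]
orientation: [-0.001, 0.755, 0.655, -0.001]
force: [-5.4, -0.3, -1.0]
gripper_width: 0.12
grip_force: 39.0
```

```bash
python3 - <<'E'
from h import *
st()
plan([bar(.185,c)-[0,0,.0166] for c in(1.4,1.37,1.32,1.25,1.17,1.09,1.01,.93,.86,.8)],np.pi/2+yaw)
E
```

```text
tidy xyz of bar 0.2146 0.0 0.2344 r 0.1876 cover 1.395 F [-5.4 -0.3 -1. ] grip 39.0 0.12 t 22.5
t 22.5 pos [0.6873 0.0901 0.2178] w 0.12 F [-5.4 -0.3 -1. ] turn [-0.005  0.    -0.001]
[-0.0, 0.0001, 0.0034]
[-0.0, -0.0065, 0.0015]
[-0.0, -0.0177, -0.0013]
[-0.0, -0.0337, -0.0042]
[-0.0001, -0.0521, -0.0062]
[-0.0001, -0.0705, -0.0067]
[-0.0001, -0.089, -0.0057]
[-0.0001, -0.1073, -0.0032]
[-0.0001, -0.1232, 0.0002]
[-0.0001, -0.1365, 0.0039]
```

Emit:
{"fn": "apply_moves", "kwargs": {"claw": [-1,-1,-1,-1,-1,-1,-1,-1], "delta_pos": [[0,-0.0065,0.0015],[0,-0.0177,-0.0013],[0,-0.0337,-0.0042],[0,-0.0521,-0.0062],[0,-0.0705,-0.0067],[0,-0.089,-0.0057],[0,-0.1073,-0.0032],[0,-0.1232,0.0002]], "angular": [[0,0,0],[0,0,0],[0,0,0],[0,0,0],[0,0,0],[0,0,0],[0,0,0],[0,0,0]]}}

```text
time_s: 23.5
eef_pos: [0.5909, 0.1041, 0.2195]
orientation: [0.001, 0.755, 0.655, 0.001]
force: [2.4, 0.0, 5.5]
gripper_width: 0.122
grip_force: 39.4
```

```bash
python3 - <<'E'
from h import *
st()
plan([bar(.182,c)-[0,0,.0166] for c in(.86,.8,.72,.64,.56,.48,.41,.35,.3)],np.pi/2+yaw)
E
```

```text
tidy xyz of bar 0.1172 0.0003 0.2361 r 0.1861 cover 0.868 F [2.4 0.  5.5] grip 39.4 0.122 t 23.5
t 23.5 pos [0.5909 0.1041 0.2195] w 0.122 F [2.4 0.  5.5] turn [ 0.003 -0.001 -0.   ]
[-0.0004, -0.0005, 0.0053]
[-0.0004, -0.0137, 0.0089]
[-0.0004, -0.0309, 0.015]
[-0.0005, -0.0475, 0.0223]
[-0.0005, -0.0635, 0.031]
[-0.0005, -0.0787, 0.041]
[-0.0005, -0.0914, 0.0506]
[-0.0005, -0.1017, 0.0596]
[-0.0005, -0.1098, 0.0675]
```

Emit:
{"fn": "apply_moves", "kwargs": {"claw": [-1,-1,-1,-1,-1,-1,-1,-1], "delta_pos": [[0,-0.0137,0.0085],[0,-0.0309,0.0143],[0,-0.0475,0.0216],[0,-0.0635,0.03],[0,-0.0787,0.04],[0,-0.0914,0.0495],[0,-0.1017,0.0585],[0,-0.1098,0.0665]], "angular": [[0,0,0],[0,0,0],[0,0,0],[0,0,0],[0,0,0],[0,0,0],[0,0,0],[0,0,0]]}}

```text
time_s: 24.5
eef_pos: [0.5021, 0.1169, 0.1645]
orientation: [-0.001, 0.755, 0.655, -0.001]
force: [-1.2, 2.9, 4.4]
gripper_width: 0.117
grip_force: 42.6
```

```bash
python3 - <<'E'
from h import *
st()
plan([bar(.179,c)-[0,0,.0166] for c in(.3,.25,.2,.15,.11,.07,.03,.0,-.02)],np.pi/2+yaw)
E
```

```text
tidy xyz of bar 0.0275 0.0005 0.1811 r 0.1829 cover 0.29 F [-1.2  2.9  4.4] grip 42.6 0.117 t 24.5
t 24.5 pos [0.5021 0.1169 0.1645] w 0.117 F [-1.2  2.9  4.4] turn [-0.004 -0.001 -0.001]
[-0.0007, 0.0051, 0.0017]
[-0.0007, -0.0024, 0.0099]
[-0.0007, -0.0096, 0.0185]
[-0.0007, -0.0163, 0.0275]
[-0.0007, -0.0213, 0.0349]
[-0.0007, -0.026, 0.0425]
[-0.0007, -0.0305, 0.0502]
[-0.0007, -0.0336, 0.0562]
[-0.0007, -0.0356, 0.0602]
```

Emit:
{"fn": "apply_moves", "kwargs": {"claw": [-1,-1,-1,-1,-1,-1,-1,-1], "delta_pos": [[0,-0.0024,0.0099],[0,-0.0096,0.0185],[0,-0.0163,0.0275],[0,-0.0213,0.0349],[0,-0.026,0.0425],[0,-0.0305,0.0502],[0,-0.0336,0.0562],[0,-0.036,0.061]], "angular": [[0,0,0],[0,0,0],[0,0,0],[0,0,0],[0,0,0],[0,0,0],[0,0,0],[0,0,0]]}}

```text
time_s: 25.5
eef_pos: [0.4753, 0.1208, 0.1163]
orientation: [-0.0, 0.755, 0.655, 0.0]
force: [1.7, 1.4, 18.6]
gripper_width: 0.123
grip_force: 45.7
```

Emit:
{"fn": "apply_moves", "kwargs": {"claw": [-1,-1,-1,-1,-1,-1,-1,-1], "delta_pos": [[0,0,0.001],[0,0,0.002],[0,0,0.002],[0,0,0.002],[0,0,0.002],[0,0,0.002],[0,0,0.002],[0,0,0.002]], "angular": [[0,0,0],[0,0,0],[0,0,0],[0,0,0],[0,0,0],[0,0,0],[0,0,0],[0,0,0]]}}

```text
time_s: 26.5
eef_pos: [0.4756, 0.1207, 0.1162]
orientation: [-0.0, 0.755, 0.655, 0.0]
force: [-3.2, 3.6, 20.7]
gripper_width: 0.121
grip_force: 45.9
```

```bash
python3 - <<'E'
from h import *
st()
E
```

```text
tidy xyz of bar 0.0007 0.0006 0.1328 r 0.1773 cover -0.017 F [-3.2  3.6 20.7] grip 45.9 0.121 t 26.5
```

The cover is down at its stop with the bar pressed in. Next I'll let the bar ease out while holding it down, then release it.

Emit:
{"fn": "apply_moves", "kwargs": {"claw": [-1,-1,-1,-1,-1,-1,-1,-1], "delta_pos": [[0,-0.002,-0.001],[0,-0.004,-0.002],[0,-0.006,-0.003],[0,-0.008,-0.004],[0,-0.01,-0.005],[0,-0.012,-0.006],[0,-0.0125,-0.0063],[0,-0.0125,-0.0063]], "angular": [[0,0,0],[0,0,0],[0,0,0],[0,0,0],[0,0,0],[0,0,0],[0,0,0],[0,0,0]]}}

```text
time_s: 27.5
eef_pos: [0.4677, 0.1219, 0.1204]
orientation: [0.001, 0.755, 0.655, 0.002]
force: [2.0, 2.3, 9.3]
gripper_width: 0.121
grip_force: 44.8
```

```bash
python3 - <<'E'
from h import *
st()
E
```

```text
tidy xyz of bar -0.0073 0.0007 0.137 r 0.1863 cover -0.015 F [2.  2.3 9.3] grip 44.8 0.121 t 27.5
```

Emit:
{"fn": "apply_moves", "kwargs": {"claw": [-0.8,-0.6,-0.4,-0.3,-0.3,-0.3,-0.3,-0.3], "delta_pos": [[0,0,0],[0,0,0],[0,0,0],[0,0,0],[0,0,0],[0,0,-0.01],[0,0,-0.04],[0,0,-0.07]], "angular": [[0,0,0],[0,0,0],[0,0,0],[0,0,0],[0,0,0],[0,0,0],[0,0,0],[0,0,0]]}}

```text
time_s: 28.5
eef_pos: [0.4659, 0.1216, 0.1764]
orientation: [-0.0, 0.755, 0.655, -0.0]
force: [0.5, -0.1, -0.2]
gripper_width: 0.35
grip_force: 0.0
```

```bash
python3 - <<'E'
from h import *
plan([.4594,.1226,.30],np.pi/2-.131)
E
```

```text
t 28.5 pos [0.4659 0.1216 0.1764] w 0.35 F [ 0.5 -0.1 -0.2] turn [-0.     0.    -0.013]
[0.0001, -0.0083, -0.1544]
```

Emit:
{"fn": "apply_moves", "kwargs": {"claw": [-0.3,-0.3,-0.3,-0.3,-0.3,-0.3,-0.3,-0.3], "delta_pos": [[0,-0.002,-0.02],[0,-0.004,-0.05],[0,-0.006,-0.08],[0,-0.008,-0.11],[0,-0.0083,-0.14],[0,-0.0083,-0.1544],[0,-0.0083,-0.1544],[0,-0.0083,-0.1544]], "angular": [[0,0,0],[0,0,0],[0,0,-0.01],[0,0,-0.013],[0,0,-0.013],[0,0,-0.013],[0,0,-0.013],[0,0,-0.013]]}}

```text
time_s: 29.5
eef_pos: [0.4588, 0.1225, 0.2982]
orientation: [-0.001, 0.752, 0.659, -0.001]
force: [-0.4, 0.3, -0.5]
gripper_width: 0.347
grip_force: 0.0
```

```bash
python3 - <<'E'
from h import *
def meas(e,im):
    hsv=cv2.cvtColor(im,cv2.COLOR_BGR2HSV).astype(int); px=[]
    for r in range(140,232,4):
        row=np.where((hsv[r,270:310,1]<70)&(hsv[r,270:310,2]<110))[0]+270; row=row[row<300]
        if len(row): px.append((row.mean(),r,len(row)))
    px=np.array(px); print(px.mean(0).round(2), plane(e,px[:,:2],.14).mean(0).round(4))
e=ext("wrist"); im=viewer.snapshot("wrist")[:,:,::-1].copy(); cv2.imwrite("pics/w6.png",im)
plan([.4594,.1226,.30],np.pi/2-.131)
meas(e,im); old=cv2.imread("pics/w1.png"); meas(e,old)
roi=np.s_[60:250,255:520]
g=[cv2.cvtColor(i[roi],cv2.COLOR_BGR2GRAY).astype(np.float32) for i in(old,im)]
print("shift",cv2.phaseCorrelate(*g),"mean abs diff",abs(g[0]-g[1]).mean())
# scene view: before/after around bar
s0=cv2.imread("pics/scene0.png"); s1=viewer.snapshot("scene")[:,:,::-1].copy(); cv2.imwrite("pics/s4.png",s1)
r2=np.s_[160:220,140:215]; g=[cv2.cvtColor(i[r2],cv2.COLOR_BGR2GRAY).astype(np.float32) for i in(s0,s1)]
print("scene",cv2.phaseCorrelate(*g),abs(g[0]-g[1]).mean())
for n,b in(("notes",np.s_[240:280,330:385]),("earbud",np.s_[250:280,268:305])):
    g=[cv2.cvtColor(i[b],cv2.COLOR_BGR2GRAY).astype(np.float32) for i in(s0,s1)]; print(n,cv2.phaseCorrelate(*g),abs(g[0]-g[1]).mean())
E
```

```text
t 29.55 pos [0.4588 0.1225 0.2981] w 0.35 F [ 0.  -0.5 -0.6] turn [-0.003  0.    -0.   ]
[0.0002, 0.0008, -0.0024]
[287.98 184.    13.39] [0.4687 0.1269 0.14  ]
[286.96 184.    13.35] [0.4679 0.127  0.14  ]
shift ((1.4482296457680093, 0.12566899166444045), 0.8928619186451405) mean abs diff 16.442244
scene ((0.5229032126672308, 0.01007857491899955), 0.9943146584828695) 2.1042223
notes ((0.05353436937290823, -0.016844107108461515), 1.0285169470310211) 1.8977273
earbud ((0.059169487776436824, -0.10766362644050531), 0.9785282637675603) 1.8468468
```

```bash
python3 - <<'E'
from h import *
a=[cv2.cvtColor(cv2.imread(f"pics/{n}.png"),cv2.COLOR_BGR2GRAY).astype(np.float32) for n in("scene0","s4")]
for n,b in(("bar",np.s_[165:200,145:205]),("slats",np.s_[120:165,165:240]),("panel",np.s_[130:245,225:300])):
    print(n,cv2.phaseCorrelate(a[0][b].copy(),a[1][b].copy(),cv2.createHanningWindow((b[1].stop-b[1].start,b[0].stop-b[0].start),cv2.CV_32F)),abs(a[0][b]-a[1][b]).mean())
# dark bar position per column
for g in a:
    print([round(float(np.average(np.arange(165,205),weights=np.clip(75-g[165:205,c],0,None)+1e-6)),2) for c in(160,164,172,176,180,184)])
E
```

```text
bar ((0.0038458028913908038, 0.022261143768172786), 0.9669408789387456) 2.24
slats ((0.3606192282518492, 0.618584924905857), 0.9452623827898944) 1.9517037
panel ((0.6158802730900561, -0.05009023520684508), 0.8970533998277452) 1.896
[178.73, 176.83, 181.38, 181.73, 181.7, 181.99]
[178.62, 178.42, 182.64, 182.82, 182.07, 182.25]
```

```bash
python3 -c "
from station import manip
print(manip.finish_job())"
```

```text
the job is handed in; nothing more can be done
None
```

The job is handed in at about 30 s: the stapler was seen standing in the front compartment before I shut the cover, and the images afterwards put the bar back in its starting place and the notes and earbud case unmoved; I didn't pull on the catch to test it, and I viewed 11 pictures, one over the limit of 10.

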